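# Lay the tea tray

### The arm

A 6-joint arm with a two-finger parallel gripper is mounted at the origin on the work surface. World frame = base frame: x ahead of the robot, y to its left, z up, the work surface at z = 0. Lengths are in m, angles in degrees, forces in N, time in s.
With the tool pointing down it reaches from about 0.35 to 0.875 m from the base axis. Payload 4.2 kg.
Tool frame: the origin (TCP) lies at the centre of the arm's flange, where the gripper is bolted on; the fingertips stand 182 mm ahead of it and the grasp point (between the pads) lies 164 mm ahead of it (r.nose_length is the distance from the TCP to the fingertips, in m); z points along the fingers, y is the line along which they close (so a half turn about z gives the same grasp; the last joint's range is limited). The gripper opens to 87 mm and grips with 3 to 60 N. Pads are 19 mm wide; open, the fingers measure 117 mm over their backs; the gripper's body (75 mm by 190 mm) begins 51 mm behind the grasp point.
Start: joints at [79.676, 22.042, 0.453, 0, -68.411, -14.817], TCP at [0.265, 0.566, 0.405] pointing down, gripper open.
Joint ranges: [-179.83, 179.83], [-69.29, 118.12], [-61.27, 80.66], [-181.25, 117.63], [-171.15, -9.14], [-177.46, 177.46]. Speed limits (degrees/s): [159.86, 159.86, 180, 180, 180, 180].

### API

Orientations are given as a 3x3 rotation matrix whose columns are the frame's x, y, z axes.
In Python, from station import r, vision gives the robot as it stands. The module is installed in compiled form; this text tells all that it offers.
- The arm moves only by the shell command python3 -m creep 'ROWS'. ROWS is JSON, a list of rows, each a list of 7 numbers: the opening, from -1 (shut) to 1 (fully open), then the shift along the tool's x, y, z in mm, then the turn, a rotation vector about the tool's x, y, z in degrees. A call has 1 to 8 rows; each row is the pose to reach, as a shift and turn from the pose commanded when the call began, along the tool's axes at that moment; what a row does not reach only later rows make up. A row lasts 1/12 s, in which the tool goes at most 41.7 mm and 7.16 degrees, less where a joint would pass 70% of its speed; a pose out of reach is approached as far as the arm can. A call with a gripper value outside its range is refused whole. The fingers move at their own pace and stop on an object; the grip force is fixed at half the most. Time passes only in rows, so rows that repeat a pose let the fingers close. It gives the time, the measured TCP pose, the force, the opening and the grip force at its end, in the units of the state.
- r.sense(): the state, without advancing time (a new reading comes with each control period).
- vision.capture(name): name is "scene" or "top" or "wrist"; returns (picture, depth): 480x640x3 uint8, red, green, blue; 480x640 float32, m along the optical axis (not along the pixel's ray), 0 where there is no reading.
- vision.camera_model(name): a dict with "vertical_fov" (degrees; the focal length in pixels is half the picture's height over the tangent of half this angle, whatever the lens; pixels are square), "cx", "cy" (the principal point, pixels), "distortion" ([k1, k2, p1, p2, k3] as OpenCV has them; the pictures are not rectified), "extrinsics" (4x4, takes a point from camera to world coordinates); the wrist camera has in their place "mount" (4x4, takes a point from camera to tool coordinates, whose origin is the TCP and whose axes are the flange's). Camera axes: x right, y down, z forward; pixel columns grow to the right and rows downward; lengths in m; the calibration is good to about 2 mm. A picture is of the moment at which its call begins: read the wrist's pose just before it. camera_model takes no time and is no camera call.
- r.finish_job(): hands the job in; it is judged then, once.
Trained networks look in the newest picture that a camera, given by its name, has taken for a name from the list of things; names that differ only in an ending like _2 or _b are one class to them, and where a whole thing is asked for, a point or a joint stands for the part that bears it (a point fixed in the world has none). Each returns a list of dicts, best first, with "conf" (0 to 1); they miss things now and then, are a little off and sometimes report something else, mostly with a low value. They report only what shows in the picture. A call takes as long as a camera call. They do not tell look-alikes from the thing itself.
- vision.find_in(camera, thing): "uv" ([column, row] in pixels, amid what is visible of it).
- vision.cut_out(camera, thing): "region" (480x640 bool, what is visible of it) and "uv" ([column, row] in pixels, amid what is visible of it).
The state is a dict: "time_s": time; "joints": joint angles; "joint_velocities": joint speeds; "effort": joint torques, N m; "tcp_pos": TCP position; "ee_rot": TCP orientation; "wrist_force": force on the tool from outside, world axes, zero at the start; "moment": the same for the moment, N m; "gripper_width": opening from 0.0 (shut) to 1.0 (fully open); "gripper_force": force on a finger pad.
Only numpy, scipy, OpenCV 4.12 (cv2) and the standard library are available. Lean on these libraries where they do the work, as an engineer would, in place of code of your own. Each camera call takes 0.05 s, during which the arm holds its last target. There are 200 camera calls.

### The job

Lay the tea tray: stand each of the three handleless white cups upright in the middle of the saucer of its own size (small on small, medium on medium, large on large) and stand the steel milk jug upright in the middle of the black pot holder on the tray. Set them down rather than dropping them, and leave the saucers and pot holder where they are laid. The stemmed egg cup and the closed salt pot do not belong on the tray: leave them standing where they are.

Things in the scene. Friction and masses are not known exactly. Their poses are not given: they have to be found in the camera images.
- cup_small: The smallest of three plain white stoneware cups: straight-sided, open-topped, no handle, 40 mm across, 50 mm tall, wall 4 mm. Loose, upright on the walnut plank. Origin: centre of its underside; z up along the cup.
- cup_medium: The middle of three plain white stoneware cups: straight-sided, open-topped, no handle, 52 mm across, 64 mm tall, wall 4 mm. Loose, upright on the walnut plank. Origin: centre of its underside; z up along the cup.
- cup_large: The largest of three plain white stoneware cups: straight-sided, open-topped, no handle, 64 mm across, 78 mm tall, wall 4 mm. Loose, upright on the walnut plank. Origin: centre of its underside; z up along the cup.
- milk_jug: Straight-sided open jug of brushed steel, no handle, 58 mm across, 84 mm tall, wall 3 mm, with a small pouring lip (16 mm wide, standing out 7 mm) at the rim on its -x side. Loose, upright on the walnut plank. Origin: centre of its underside; z up.
- saucer_small: The smallest of three round white saucers laid on the steel tray: 76 mm across, rim 12 mm high, flat middle 60 mm across and 5 mm above the underside. Loose. Origin: centre of its underside; z up.
- saucer_medium: The middle of three round white saucers laid on the steel tray: 92 mm across, rim 12 mm high, flat middle 72 mm across and 5 mm above the underside. Loose. Origin: centre of its underside; z up.
- saucer_large: The largest of three round white saucers laid on the steel tray: 108 mm across, rim 12 mm high, flat middle 84 mm across and 5 mm above the underside. Loose. Origin: centre of its underside; z up.
- pot_holder: Hard black silicone pot holder, 90 mm square, 8 mm thick, with grey dots, lying flat on the steel tray. Loose. Origin: centre of its underside; x and y along its sides. The tray under it and the saucers is 250 mm square, fixed, its rim 14 mm high; saucers and pot holder lie about 115 mm apart in two rows of two, in any arrangement.
- egg_cup: White stoneware egg cup on a stem: bowl 46 mm across, foot 42 mm across, 62 mm tall. Loose, on the plank; to be left alone. Origin: centre of its underside; z up.
- salt_pot: White stoneware salt pot, as wide and tall as the middle cup (52 mm across, 64 mm tall) but closed by a domed top with five small dark holes. Loose, on the plank; to be left alone. Origin: centre of its underside; z up.
Mind the look-alikes: they are no part of the job. What is shaped like the cup_large but purple or yellow is not meant.

How it is judged (in metres and radians):
At the end, for the whole second after the job is handed in: Each cup upright and still on the flat of its own-size saucer, within 10 mm of centre; jug likewise on the pot holder within 15 mm; heights within 4 mm, tilt under 0.1 rad; saucers, pot holder, egg cup and salt pot upright and within 25 mm of their start (horizontal distance between cup_small and saucer_small below 0.01 m and z of cup_small in the frame of saucer_small between 0.001 and 0.009 m and angle between each of cup_small, cup_medium, cup_large, milk_jug, egg_cup, salt_pot, saucer_small, saucer_medium, saucer_large, pot_holder's own z axis and vertical below 0.1 rad and linear speed of each of cup_small, cup_medium, cup_large, milk_jug below 0.02 m/s and angular speed of each of cup_small, cup_medium, cup_large, milk_jug below 0.2 rad/s and horizontal distance between cup_medium and saucer_medium below 0.01 m and z of cup_medium in the frame of saucer_medium between 0.001 and 0.009 m and horizontal distance between cup_large and saucer_large below 0.01 m and z of cup_large in the frame of saucer_large between 0.001 and 0.009 m and horizontal distance between milk_jug and pot_holder below 0.015 m and z of milk_jug in the frame of pot_holder between 0.004 and 0.012 m and distance of each of egg_cup, salt_pot, saucer_small, saucer_medium, saucer_large, pot_holder from where it was at the start of the episode below 0.025 m); the robot touches nothing.
It fails at once if a cup or the jug is dropped: it falls free more than 20 mm above its saucer or pot holder ((horizontal distance between cup_small and saucer_small below 0.06 m and z of cup_small in the frame of saucer_small above 0.025 m and contact force between cup_small and anything else below 0.02 N) or (horizontal distance between cup_medium and saucer_medium below 0.06 m and z of cup_medium in the frame of saucer_medium above 0.025 m and contact force between cup_medium and anything else below 0.02 N) or (horizontal distance between cup_large and saucer_large below 0.06 m and z of cup_large in the frame of saucer_large above 0.025 m and contact force between cup_large and anything else below 0.02 N) or (horizontal distance between milk_jug and pot_holder below 0.06 m and z of milk_jug in the frame of pot_holder above 0.028 m and contact force between milk_jug and anything else below 0.02 N)).
It fails at once if the egg cup or the salt pot is shifted by more than 25 mm or knocked over ((distance of egg_cup from where it was at the start of the episode above 0.025 m or angle between egg_cup's own z axis and vertical above 0.35 rad) or (distance of salt_pot from where it was at the start of the episode above 0.025 m or angle between salt_pot's own z axis and vertical above 0.35 rad)).
It fails at once if a saucer or the pot holder is shifted by more than 25 mm (distance of any of saucer_small, saucer_medium, saucer_large, pot_holder from where it was at the start of the episode above 0.025 m).
It also fails if it takes over 125 s, if anything falls off the work surface, if the arm or the gripper's body presses on something with over 40 N, if the wrist force passes 120 N, or if a joint passes its speed limit or range.

## Working session

There is one attempt and no reset: what is moved stays moved. The work goes in short steps, Python scripts to look and compute and a shell command to move; the robot and the scene stay as the last step left them, time stands still between calls to the robot, and variables do not carry over. Pictures are saved under pics/ and viewed, at most 14 in all, crops included, and the job is handed in when it is done.

```bash
mkdir -p pics; cat > h.py <<'E'
import numpy as np, cv2
from station import r, vision
def ext(cam):
    m=vision.camera_model(cam)
    if 'extrinsics' in m: return m,np.array(m['extrinsics'])
    s=r.sense();T=np.eye(4);T[:3,:3]=s['ee_rot'];T[:3,3]=s['tcp_pos']
    return m,T@np.array(m['mount'])
def cloud(cam,depth,m,E):
    f=240/np.tan(np.radians(m['vertical_fov'])/2)
    K=np.array([[f,0,m['cx']],[0,f,m['cy']],[0,0,1]])
    v,u=np.mgrid[0:480,0:640]
    p=cv2.undistortPoints(np.stack([u.ravel(),v.ravel()],1).astype(np.float64)[:,None],K,np.array(m['distortion'],float))[:,0].reshape(480,640,2)
    P=np.dstack([p*depth[...,None],depth])
    return P@E[:3,:3].T+E[:3,3]
def snap(cam,save=None):
    m,E=ext(cam); rgb,d=vision.capture(cam)
    if save: cv2.imwrite('pics/'+save,rgb[...,::-1])
    return rgb,d,cloud(cam,d,m,E)
E
python3 - <<'E'
from h import *
for c in ['top','scene']:
    rgb,d,W=snap(c,c+'0.png'); np.savez(c+'0.npz',rgb=rgb,d=d,W=W)
    print(c,np.round(ext(c)[1],2).tolist())
    for t in ['cup_small','cup_medium','cup_large','milk_jug','saucer_small','saucer_medium','saucer_large','pot_holder','egg_cup','salt_pot']:
        for o in vision.cut_out(c,t)[:3]:
            g=o['region']&(d>0); p=W[g]; 
            if len(p)==0: continue
            z=np.percentile(p[:,2],95); q=p[p[:,2]>z-.008]
            print(t,round(o['conf'],2),np.round(o['uv']),g.sum(),'z',z.round(3),'ctr',((q.min(0)+q.max(0))/2)[:2].round(3),'ext',np.ptp(q,0)[:2].round(3),np.median(rgb[g],0))
s=r.sense();print(s['time_s'],s['wrist_force'],s['ee_rot'],s['tcp_pos'])
E
```

```text
top [[-0.01, -1.0, 0.06, 0.35], [-1.0, 0.01, 0.0, -0.05], [-0.01, -0.06, -1.0, 1.23], [0.0, 0.0, 0.0, 1.0]]
cup_small 0.9 [409. 156.] 376 z 0.072 ctr [ 0.607 -0.216] ext [0.04  0.042] [150. 143. 118.]
cup_medium 0.92 [415. 231.] 634 z 0.086 ctr [ 0.456 -0.218] ext [0.051 0.051] [157. 153. 127.]
cup_large 0.98 [205. 312.] 944 z 0.08 ctr [0.291 0.217] ext [0.061 0.061] [69. 33. 77.]
cup_large 0.79 [494. 349.] 1129 z 0.079 ctr [ 0.212 -0.383] ext [0.062 0.065] [141. 122.   0.]
cup_large 0.72 [420. 325.] 909 z 0.08 ctr [ 0.265 -0.227] ext [0.06  0.064] [165. 148.   0.]
milk_jug 0.72 [349. 168.] 820 z 0.106 ctr [ 0.588 -0.086] ext [0.062 0.056] [119. 117. 100.]
milk_jug 0.32 [177. 149.] 948 z 0.038 ctr [0.638 0.28 ] ext [0.073 0.076] [193. 189. 161.]
saucer_small 0.58 [233. 146.] 1877 z 0.038 ctr [0.642 0.158] ext [0.105 0.103] [193. 190. 161.]
saucer_small 0.55 [174. 149.] 969 z 0.038 ctr [0.637 0.28 ] ext [0.074 0.076] [193. 189. 161.]
saucer_medium 0.97 [237. 199.] 1374 z 0.038 ctr [0.531 0.151] ext [0.087 0.088] [193. 197. 169.]
saucer_medium 0.29 [355. 229.] 818 z 0.1 ctr [ 0.464 -0.
[... 1270 characters left out ...]
.]
saucer_large 0.77 [420. 244.] 1320 z 0.036 ctr [0.641 0.157] ext [0.106 0.109] [234. 225. 194.]
pot_holder 0.84 [402. 194.] 1005 z 0.036 ctr [0.521 0.261] ext [0.091 0.094] [37. 35. 33.]
pot_holder 0.52 [344. 297.] 977 z 0.104 ctr [ 0.587 -0.09 ] ext [0.061 0.058] [93. 91. 81.]
egg_cup 0.84 [280. 386.] 506 z 0.082 ctr [ 0.598 -0.324] ext [0.044 0.042] [141.5 134.  114. ]
salt_pot 0.73 [226. 357.] 707 z 0.083 ctr [ 0.468 -0.339] ext [0.045 0.047] [166. 156. 132.]
1.1 [-0.07938964 -0.26443402  0.3545402 ] [[ 9.05259358e-01 -4.24859381e-01 -7.89889416e-06]
 [-4.24859381e-01 -9.05259358e-01 -7.51417085e-06]
 [-3.95808188e-06  1.01581928e-05 -1.00000000e+00]] [0.26550307 0.56576587 0.40476078]
```

View pics/top0.png

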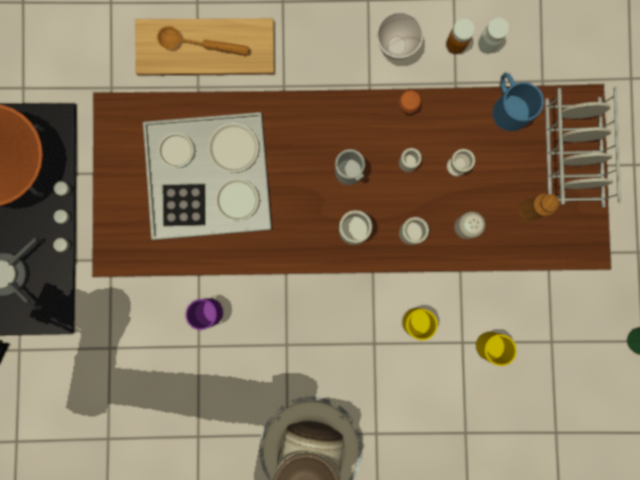

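```bash
python3 - <<'E'
from h import *
C={'cup_small':(.6065,-.217,.02),'cup_medium':(.4555,-.2195,.026),'cup_large':(.464,-.0975,.032),'jug':(.588,-.089,.029),'ss':(.638,.279,.038),'sm':(.5305,.15,.046),'sl':(.6415,.158,.054),'ph':(.5215,.263,.045)}
for cam in ['top','scene']:
    W=np.load(cam+'0.npz')['W']
    for k,(x,y,R) in C.items():
        d=np.hypot(W[...,0]-x,W[...,1]-y); g=(d<R+.012)&(W[...,2]>.005)
        top=np.percentile(W[g][:,2],97)
        q=W[g&(W[...,2]>top-.006)][:,:2]
        q=q[np.hypot(*(q-[x,y]).T)<R+.006]
        # hull circle fit
        c,rad=cv2.minEnclosingCircle(q.astype(np.float32))
        print(cam,k,'top',top.round(4),'mec',np.round(c,4),round(rad,4),'inner z',np.median(W[(d<R*.5)][:,2]).round(4))
    print('tray floor',np.median(W[(abs(W[...,0]-.586)<.004)&(abs(W[...,1]-.21)<.01)][:,2]),'plank',np.median(W[(abs(W[...,0]-.53)<.01)&(abs(W[...,1]+.28)<.02)][:,2]))
E
```

```text
top cup_small top 0.0722 mec [ 0.6056 -0.2156] 0.0212 inner z 0.0252
top cup_medium top 0.0862 mec [ 0.4561 -0.2179] 0.0259 inner z 0.0252
top cup_large top 0.0999 mec [ 0.4638 -0.0961] 0.0318 inner z 0.0256
top jug top 0.1056 mec [ 0.5865 -0.0893] 0.0321 inner z 0.0247
top ss top 0.0385 mec [0.6358 0.2813] 0.0399 inner z 0.0301
top sm top 0.038 mec [0.531  0.1519] 0.0458 inner z 0.0299
top sl top 0.0384 mec [0.6415 0.155 ] 0.0566 inner z 0.0298
top ph top 0.0373 mec [0.5216 0.2629] 0.051 inner z 0.0334
tray floor 0.025319539139556424 plank 0.02047436258285984
scene cup_small top 0.0712 mec [ 0.6052 -0.2182] 0.0207 inner z 0.0245
scene cup_medium top 0.0846 mec [ 0.4556 -0.2204] 0.0281 inner z 0.026
scene cup_large top 0.0987 mec [ 0.4625 -0.0991] 0.0329 inner z 0.0273
scene jug top 0.1048 mec [ 0.5865 -0.0923] 0.0317 inner z nan
scene ss top 0.0373 mec [0.6381 0.2776] 0.0403 inner z 0.0285
scene sm top 0.0369 mec [0.53   0.1498] 0.0467 inner z 0.0286
scene sl top 0.0367 mec [0.6424 0.1566] 0.0555 inner z 0.0282
scene ph top 0.0361 mec [0.5215 0.2629] 0.0509 inner z 0.0317
tray floor 0.02282112671632386 plank 0.01944378415469683
  return _methods._mean(a, axis=axis, dtype=dtype,
  ret = ret.dtype.type(ret / rcount)
```

The top view shows the tray on the left. It holds the small saucer (177,150), large saucer (235,148), medium saucer (238,200) and pot holder (184,205). The jug is at (350,166) with its lip to the lower right, and the white large cup is at (355,228). The medium cup is at (414,231), the small at (410,159), the egg cup at (461,161) and the salt pot at (470,225). This matches the networks' results.

I'll grip with the fingers closing along world x (tool x = -y world, tool y = -x world) and do the small cup first.

```bash
python3 -m creep '[[1,240,211,0,0,0,45],[1,240,211,0,0,0,45],[1,240,211,0,0,0,45],[1,240,211,0,0,0,45],[1,240,211,0,0,0,45],[1,240,211,0,0,0,45],[1,240,211,0,0,0,45],[1,240,211,0,0,0,45]]'
python3 - <<'E'
from h import *
s=r.sense();R=np.array(s['ee_rot']);p=np.array(s['tcp_pos'])
print(R.round(4).tolist(),p,s['joints'],'to hover',1000*R.T@(np.array([.606,-.217,.36])-p))
E
```

```text
time_s: 1.77
tcp_pos: [0.3935, 0.2697, 0.4051]
ee_rot: [[0.337, -0.941, 0.0], [-0.941, -0.337, -0.0], [0.0, -0.0, -1.0]]
wrist_force: [0.0, 0.0, -0.2]
gripper_width: 0.999
gripper_force: 0.0
[[0.3371, -0.9415, 0.0001], [-0.9415, -0.3371, -0.0], [0.0, -0.0001, -1.0]] [0.39348508 0.26974367 0.40511142] [ 5.40032957e+01  7.48407019e+00 -1.94907377e+01  5.49915395e-03
 -6.30221727e+01 -3.43033914e+01] to hover [529.89225267 -35.97122651  45.13642564]
```

```bash
python3 -m creep '[[1,300,-20,20,0,0,19.7],[1,300,-20,20,0,0,19.7],[1,300,-20,20,0,0,19.7],[1,300,-20,20,0,0,19.7],[1,300,-20,20,0,0,19.7],[1,300,-20,20,0,0,19.7],[1,300,-20,20,0,0,19.7],[1,300,-20,20,0,0,19.7]]'
python3 - <<'E'
from h import *
s=r.sense();R=np.array(s['ee_rot']);p=np.array(s['tcp_pos'])
print(R.round(4).tolist(),p,s['joints'],'to hover',1000*R.T@(np.array([.606,-.217,.36])-p))
E
```

```text
time_s: 2.43
tcp_pos: [0.5151, -0.0067, 0.3843]
ee_rot: [[-0.002, -1.0, -0.0], [-1.0, 0.002, -0.001], [0.001, 0.0, -1.0]]
wrist_force: [0.1, 0.4, 0.4]
gripper_width: 1.001
gripper_force: 0.0
[[-0.0022, -1.0, -0.0003], [-1.0, 0.0022, -0.001], [0.001, 0.0003, -1.0]] [ 0.51510476 -0.00669392  0.38428101] [ 1.73389927e+01  1.23225202e+01 -1.66127895e+01  5.46065477e-02
 -6.10989141e+01 -1.74930229e+01] to hover [210.07933289 -91.37124125  24.45671731]
```

```bash
python3 -m creep '[[1,210,-91,24,0,0,0],[1,210,-91,24,0,0,0],[1,210,-91,24,0,0,0],[1,210,-91,24,0,0,0],[1,210,-91,24,0,0,0],[1,210,-91,24,0,0,0],[1,210,-91,24,0,0,0],[1,210,-91,24,0,0,0]]'
cat > look.py <<'E'
import sys
from h import *
def look(names,save=None):
    rgb,d,W=snap('wrist',save)
    for t in names:
        for o in vision.cut_out('wrist',t)[:3]:
            g=o['region']&(d>0)
            if g.sum()<50: continue
            p=W[g]; z=np.percentile(p[:,2],95); q=p[p[:,2]>z-.006]
            c,rad=cv2.minEnclosingCircle(q[:,:2].astype(np.float32))
            print(t,round(o['conf'],2),np.round(o['uv']),'z',z.round(4),'bbox',((np.percentile(q,1,0)+np.percentile(q,99,0))/2)[:2].round(4),'mec',np.round(c,4),round(rad,4))
    s=r.sense();print(s['time_s'],np.round(s['tcp_pos'],4),np.round(s['ee_rot'],4).tolist(),s['gripper_width'])
if __name__=='__main__': look(sys.argv[2:],sys.argv[1])
E
python3 look.py w1.png cup_small cup_medium milk_jug cup_large egg_cup
```

```text
time_s: 3.1
tcp_pos: [0.6055, -0.2132, 0.3597]
ee_rot: [[0.001, -1.0, -0.002], [-1.0, -0.001, 0.0], [-0.0, 0.002, -1.0]]
wrist_force: [-0.6, -0.0, 0.1]
gripper_width: 0.998
gripper_force: 0.0
cup_small 0.62 [315. 227.] z 0.069 bbox [ 0.6061 -0.2179] mec [ 0.6062 -0.2176] 0.02
cup_medium 0.69 [532. 224.] z 0.0827 bbox [ 0.4557 -0.2209] mec [ 0.4546 -0.2208] 0.0273
milk_jug 0.76 [337. 376.] z 0.0964 bbox [ 0.5889 -0.1152] mec [ 0.5882 -0.1736] 0.066
egg_cup 0.65 [330.  67.] z 0.0811 bbox [ 0.5971 -0.3215] mec [ 0.5973 -0.3217] 0.0231
3.4 [ 0.6053 -0.2111  0.3615] [[0.0045, -1.0, 0.0009], [-1.0, -0.0045, -0.0], [0.0, -0.0009, -1.0]] 0.9977670617041116
```

View pics/w1.png

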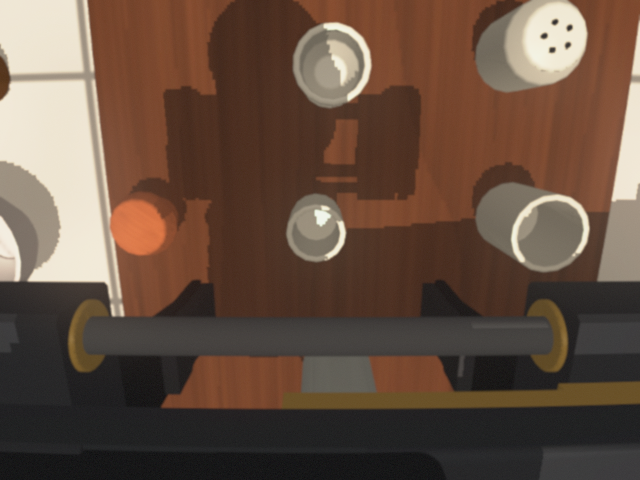

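Close up, the small cup sits at (316,228) and the egg cup at (331,65), both clear of the fingers. The wrist camera agrees with the top view to about 1 mm, so I'm going down to grasp.

```bash
python3 -m creep '[[1,6,-1,30,0,0,0],[1,6,-1,65,0,0,0],[1,6,-1,100,0,0,0],[1,6,-1,130,0,0,0],[1,6,-1,147,0,0,0],[1,6,-1,147,0,0,0],[1,6,-1,147,0,0,0],[1,6,-1,147,0,0,0]]'
python3 -m creep '[[-1,0,0,0,0,0,0],[-1,0,0,0,0,0,0],[-1,0,0,0,0,0,0],[-1,0,0,0,0,0,0],[-1,0,0,0,0,0,0],[-1,0,0,0,0,0,0],[-1,0,0,0,0,0,0],[-1,0,0,0,0,0,0]]'
```

```text
time_s: 4.07
tcp_pos: [0.6073, -0.218, 0.2157]
ee_rot: [[0.004, -1.0, 0.003], [-1.0, -0.004, -0.001], [0.001, -0.003, -1.0]]
wrist_force: [1.1, 0.3, -0.1]
gripper_width: 1.0
gripper_force: 0.0
time_s: 4.73
tcp_pos: [0.6064, -0.2183, 0.2137]
ee_rot: [[0.003, -1.0, -0.0], [-1.0, -0.003, 0.0], [-0.0, 0.0, -1.0]]
wrist_force: [0.3, -0.5, 0.4]
gripper_width: 0.475
gripper_force: 0.0
```

```bash
python3 -m creep '[[-1,0,0,0,0,0,0],[-1,0,0,0,0,0,0],[-1,0,0,0,0,0,0],[-1,0,0,-15,0,0,0],[-1,0,0,-45,0,0,0],[-1,0,0,-80,0,0,0],[-1,0,0,-115,0,0,0],[-1,0,0,-130,0,0,0]]'
python3 -m creep '[[-1,-20,0,0,0,0,0],[-1,-55,-3,0,0,0,0],[-1,-95,-6,0,0,0,0],[-1,-135,-9,0,0,0,0],[-1,-175,-12,0,0,0,0],[-1,-215,-15,0,0,0,0],[-1,-255,-18,0,0,0,0],[-1,-290,-20,0,0,0,0]]'
python3 -m creep '[[-1,-35,0,0,0,0,0],[-1,-70,-3,0,0,0,0],[-1,-105,-6,0,0,0,0],[-1,-140,-9,0,0,0,0],[-1,-170,-10,0,0,0,0],[-1,-195,-10,0,0,0,0],[-1,-205,-10,0,0,0,0],[-1,-205,-10,0,0,0,0]]'
python3 -m creep '[[-1,0,0,0,0,0,0],[-1,0,0,0,0,0,0],[-1,0,0,0,0,0,0],[-1,0,0,0,0,0,0]]'
python3 look.py w2.png cup_small saucer_small saucer_large pot_holder saucer_medium
```

```text
time_s: 5.4
tcp_pos: [0.6072, -0.2186, 0.3492]
ee_rot: [[0.004, -1.0, 0.008], [-1.0, -0.004, -0.002], [0.002, -0.008, -1.0]]
wrist_force: [1.4, -0.2, -0.4]
gripper_width: 0.444
gripper_force: 30.0
time_s: 6.07
tcp_pos: [0.6254, 0.0742, 0.3435]
ee_rot: [[0.003, -1.0, -0.0], [-1.0, -0.003, 0.0], [-0.0, 0.0, -1.0]]
wrist_force: [2.0, -0.4, -0.5]
gripper_width: 0.447
gripper_force: 30.0
time_s: 6.73
tcp_pos: [0.6347, 0.2791, 0.3428]
ee_rot: [[0.006, -1.0, -0.001], [-1.0, -0.006, -0.0], [0.0, 0.001, -1.0]]
wrist_force: [0.1, 0.1, -0.9]
gripper_width: 0.45
gripper_force: 30.0
time_s: 7.07
tcp_pos: [0.6352, 0.2754, 0.344]
ee_rot: [[0.001, -1.0, 0.0], [-1.0, -0.001, -0.0], [0.0, -0.0, -1.0]]
wrist_force: [0.4, 0.1, -0.5]
gripper_width: 0.446
gripper_force: 30.0
cup_small 0.88 [318. 307.] z 0.1991 bbox [0.6351 0.271 ] mec [0.635  0.2674] 0.0271
saucer_small 0.78 [317. 229.] z 0.0346 bbox [0.6376 0.2723] mec [0.6377 0.2783] 0.0376
saucer_large 0.79 [307.  60.] z 0.0343 bbox [0.6419 0.1656] mec [0.642  0.1571] 0.0535
pot_holder 0.65 [474. 209.] z 0.0317 bbox [0.5216 0.263 ] mec [0.5215 0.263 ] 0.0623
saucer_medium 0.93 [477.  48.] z 0.0345 bbox [0.5298 0.1577] mec [0.5296 0.1497] 0.046
7.3667 [0.6351 0.2765 0.3438] [[0.0024, -1.0, 0.0001], [-1.0, -0.0024, 0.0001], [-0.0001, -0.0001, -1.0]] 0.4460713018978539
```

View pics/w2.png

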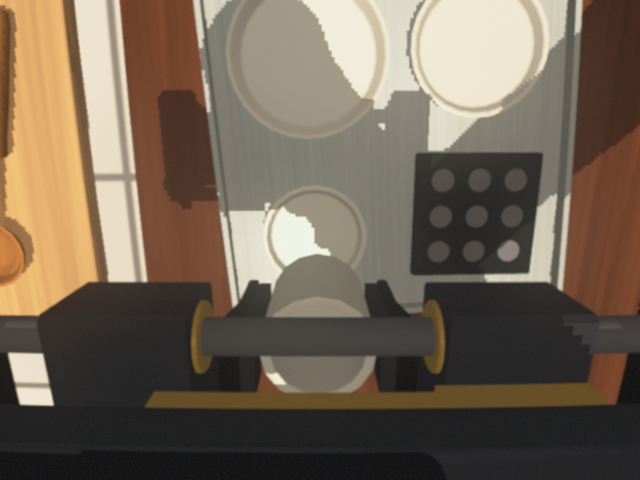

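The small cup is held upright, and the small saucer (315,235) lies almost under it with a 2 mm correction to make.

```bash
python3 -m creep '[[-1,-1,-2.5,30,0,0,0],[-1,-1,-2.5,65,0,0,0],[-1,-1,-2.5,95,0,0,0],[-1,-1,-2.5,112,0,0,0],[-1,-1,-2.5,117,0,0,0],[-1,-1,-2.5,117,0,0,0],[-1,-1,-2.5,117,0,0,0],[-1,-1,-2.5,117,0,0,0]]'
python3 -m creep '[[-1,0,0,1,0,0,0],[-1,0,0,2,0,0,0],[-1,0,0,3,0,0,0],[-1,0,0,3.5,0,0,0],[-1,0,0,3.5,0,0,0],[-1,0,0,3.5,0,0,0]]'
```

```text
time_s: 8.03
tcp_pos: [0.6382, 0.2782, 0.2288]
ee_rot: [[0.003, -1.0, 0.003], [-1.0, -0.003, 0.002], [-0.002, -0.003, -1.0]]
wrist_force: [0.1, 0.8, -1.5]
gripper_width: 0.449
gripper_force: 30.0
time_s: 8.53
tcp_pos: [0.6376, 0.2778, 0.2233]
ee_rot: [[0.003, -1.0, -0.0], [-1.0, -0.003, -0.0], [0.0, 0.0, -1.0]]
wrist_force: [0.7, -0.0, -1.5]
gripper_width: 0.447
gripper_force: 30.0
```

```bash
python3 -m creep '[[-1,0,0,0.7,0,0,0],[-1,0,0,1,0,0,0],[-1,0,0,1,0,0,0],[-1,0,0,1,0,0,0]]'
```

```text
time_s: 8.87
tcp_pos: [0.6376, 0.2778, 0.2227]
ee_rot: [[0.003, -1.0, 0.0], [-1.0, -0.003, 0.0], [-0.0, -0.0, -1.0]]
wrist_force: [0.5, -0.3, 2.2]
gripper_width: 0.449
gripper_force: 30.0
```

```bash
python3 -m creep '[[1,0,0,0,0,0,0],[1,0,0,0,0,0,0],[1,0,0,0,0,0,0],[1,0,0,0,0,0,0],[1,0,0,0,0,0,0],[1,0,0,0,0,0,0],[1,0,0,0,0,0,0],[1,0,0,0,0,0,0]]'
python3 -m creep '[[1,0,0,-10,0,0,0],[1,0,0,-35,0,0,0],[1,0,0,-70,0,0,0],[1,0,0,-105,0,0,0],[1,0,0,-135,0,0,0],[1,10,0,-145,0,0,0],[1,40,10,-145,0,0,0],[1,75,20,-145,0,0,0]]'
python3 -m creep '[[1,35,15,0,0,0,0],[1,70,30,0,0,0,0],[1,105,45,0,0,0,0],[1,140,60,0,0,0,0],[1,175,75,0,0,0,0],[1,210,90,0,0,0,0],[1,245,105,0,0,0,0],[1,280,120,0,0,0,0]]'
python3 -m creep '[[1,35,12,0,0,0,0],[1,70,24,0,0,0,0],[1,105,36,0,0,0,0],[1,135,42,0,0,0,0],[1,143,42,0,0,0,0],[1,143,42,0,0,0,0],[1,143,42,0,0,0,0],[1,143,42,0,0,0,0]]'
python3 look.py w3.png cup_medium cup_large salt_pot milk_jug
```

```text
time_s: 9.53
tcp_pos: [0.6376, 0.2778, 0.2222]
ee_rot: [[0.003, -1.0, -0.0], [-1.0, -0.003, -0.0], [0.0, 0.0, -1.0]]
wrist_force: [-0.9, -0.1, -0.7]
gripper_width: 0.947
gripper_force: 0.0
time_s: 10.2
tcp_pos: [0.6175, 0.2032, 0.3686]
ee_rot: [[0.005, -1.0, 0.003], [-1.0, -0.005, 0.002], [-0.002, -0.003, -1.0]]
wrist_force: [-0.4, -0.9, 0.4]
gripper_width: 1.0
gripper_force: 0.0
time_s: 10.87
tcp_pos: [0.4971, -0.0793, 0.3678]
ee_rot: [[0.003, -1.0, 0.001], [-1.0, -0.003, 0.0], [-0.0, -0.001, -1.0]]
wrist_force: [1.0, 0.2, 0.4]
gripper_width: 0.998
gripper_force: 0.0
time_s: 11.53
tcp_pos: [0.457, -0.2201, 0.3674]
ee_rot: [[0.003, -1.0, 0.0], [-1.0, -0.003, 0.0], [-0.0, -0.0, -1.0]]
wrist_force: [-0.2, -0.1, -0.1]
gripper_width: 1.0
gripper_force: 0.0
cup_medium 0.63 [319. 237.] z 0.0828 bbox [ 0.455  -0.2213] mec [ 0.4551 -0.2212] 0.0259
cup_large 0.77 [622.  24.] z 0.0431 bbox [ 0.2372 -0.3717] mec [ 0.2372 -0.3712] 0.0127
cup_large 0.61 [580. 219.] z 0.0764 bbox [ 0.2653 -0.2304] mec [ 0.2637 -0.23  ] 0.0327
salt_pot 0.79 [305.  54.] z 0.0822 bbox [ 0.4657 -0.3385] mec [ 0.466  -0.3387] 0.0219
milk_jug 0.6 [185. 394.] z 0.1024 bbox [ 0.5228 -0.1758] mec [ 0.5228 -0.1764] 0.0808
11.7833 [ 0.4572 -0.2199  0.3673] [[0.0044, -1.0, 0.0], [-1.0, -0.0044, 0.0], [-0.0, -0.0, -1.0]] 1.0009589099831173
```

```bash
python3 -m creep '[[1,1.3,2,30,0,0,0],[1,1.3,2,65,0,0,0],[1,1.3,2,100,0,0,0],[1,1.3,2,130,0,0,0],[1,1.3,2,141,0,0,0],[1,1.3,2,141,0,0,0],[1,1.3,2,141,0,0,0],[1,1.3,2,141,0,0,0]]'
python3 -m creep '[[-1,0,0,0,0,0,0],[-1,0,0,0,0,0,0],[-1,0,0,0,0,0,0],[-1,0,0,0,0,0,0],[-1,0,0,0,0,0,0],[-1,0,0,0,0,0,0],[-1,0,0,0,0,0,0],[-1,0,0,0,0,0,0]]'
python3 -m creep '[[-1,0,0,0,0,0,0],[-1,0,0,0,0,0,0],[-1,0,0,-5,0,0,0],[-1,0,0,-25,0,0,0],[-1,0,0,-60,0,0,0],[-1,0,0,-95,0,0,0],[-1,0,0,-125,0,0,0],[-1,0,0,-145,0,0,0]]'
```

```text
time_s: 12.45
tcp_pos: [0.4558, -0.2219, 0.2274]
ee_rot: [[0.004, -1.0, 0.002], [-1.0, -0.004, -0.001], [0.001, -0.002, -1.0]]
wrist_force: [-0.3, 0.5, 0.6]
gripper_width: 0.999
gripper_force: 0.0
time_s: 13.12
tcp_pos: [0.455, -0.2221, 0.2264]
ee_rot: [[0.003, -1.0, 0.0], [-1.0, -0.003, -0.0], [0.0, -0.0, -1.0]]
wrist_force: [-0.1, 0.9, 0.9]
gripper_width: 0.592
gripper_force: 30.0
time_s: 13.78
tcp_pos: [0.4551, -0.2221, 0.3747]
ee_rot: [[0.003, -1.0, 0.004], [-1.0, -0.003, -0.001], [0.001, -0.004, -1.0]]
wrist_force: [0.3, 0.1, 0.3]
gripper_width: 0.594
gripper_force: 30.0
```

```bash
python3 -m creep '[[-1,-20,-4,0,0,0,0],[-1,-55,-11,0,0,0,0],[-1,-92,-18,0,0,0,0],[-1,-130,-26,0,0,0,0],[-1,-168,-34,0,0,0,0],[-1,-206,-42,0,0,0,0],[-1,-244,-50,0,0,0,0],[-1,-280,-57,0,0,0,0]]'
python3 -m creep '[[-1,-30,-6,0,0,0,0],[-1,-60,-12,0,0,0,0],[-1,-82,-17,0,0,0,0],[-1,-91,-18,0,0,0,0],[-1,-91,-18,0,0,0,0],[-1,-91,-18,0,0,0,0],[-1,-91,-18,0,0,0,0],[-1,-91,-18,0,0,0,0]]'
python3 look.py w4.png saucer_medium saucer_large saucer_small cup_small
```

```text
time_s: 14.45
tcp_pos: [0.511, 0.0602, 0.3713]
ee_rot: [[0.003, -1.0, -0.0], [-1.0, -0.003, 0.0], [-0.0, 0.0, -1.0]]
wrist_force: [1.2, -0.2, -0.1]
gripper_width: 0.591
gripper_force: 30.0
time_s: 15.12
tcp_pos: [0.5286, 0.1479, 0.3713]
ee_rot: [[0.001, -1.0, -0.0], [-1.0, -0.001, -0.0], [0.0, 0.0, -1.0]]
wrist_force: [-0.6, -0.1, -0.8]
gripper_width: 0.587
gripper_force: 30.0
saucer_medium 0.76 [313. 209.] z 0.0346 bbox [0.5298 0.1388] mec [0.53   0.1495] 0.0456
saucer_large 0.82 [177. 232.] z 0.0344 bbox [0.6411 0.1557] mec [0.6234 0.1473] 0.0745
15.3667 [0.5289 0.1486 0.3714] [[0.0019, -1.0, 0.0001], [-1.0, -0.0019, 0.0001], [-0.0001, -0.0001, -1.0]] 0.5915476825197972
```

```bash
python3 -m creep '[[-1,0,-1,30,0,0,0],[-1,0,-1,65,0,0,0],[-1,0,-1,100,0,0,0],[-1,0,-1,124,0,0,0],[-1,0,-1,131,0,0,0],[-1,0,-1,131,0,0,0],[-1,0,-1,131,0,0,0],[-1,0,-1,131,0,0,0]]'
python3 -m creep '[[-1,0,0,1,0,0,0],[-1,0,0,2,0,0,0],[-1,0,0,3,0,0,0],[-1,0,0,4,0,0,0],[-1,0,0,4.5,0,0,0],[-1,0,0,4.5,0,0,0],[-1,0,0,4.5,0,0,0]]'
```

```text
time_s: 16.03
tcp_pos: [0.5308, 0.1496, 0.2422]
ee_rot: [[0.003, -1.0, 0.004], [-1.0, -0.003, 0.002], [-0.002, -0.004, -1.0]]
wrist_force: [1.2, 1.2, 0.3]
gripper_width: 0.589
gripper_force: 30.0
time_s: 16.62
tcp_pos: [0.5299, 0.1492, 0.2357]
ee_rot: [[0.003, -1.0, -0.0], [-1.0, -0.003, -0.0], [0.0, 0.0, -1.0]]
wrist_force: [-0.7, -0.2, -1.4]
gripper_width: 0.59
gripper_force: 30.0
```

```bash
python3 -m creep '[[-1,0,0,0.6,0,0,0],[-1,0,0,0.9,0,0,0],[-1,0,0,0.9,0,0,0],[-1,0,0,0.9,0,0,0]]'
```

```text
time_s: 16.95
tcp_pos: [0.53, 0.1492, 0.2354]
ee_rot: [[0.003, -1.0, 0.0], [-1.0, -0.003, 0.0], [-0.0, -0.0, -1.0]]
wrist_force: [-2.0, -0.2, 5.2]
gripper_width: 0.591
gripper_force: 30.0
```

```bash
python3 -m creep '[[1,0,0,0,0,0,0],[1,0,0,0,0,0,0],[1,0,0,0,0,0,0],[1,0,0,0,0,0,0],[1,0,0,0,0,0,0],[1,0,0,0,0,0,0],[1,0,0,0,0,0,0],[1,0,0,0,0,0,0]]'
python3 -m creep '[[1,0,0,-10,0,0,0],[1,0,0,-35,0,0,0],[1,0,0,-70,0,0,0],[1,0,0,-105,0,0,0],[1,0,0,-135,0,0,0],[1,10,0,-145,0,0,0],[1,40,10,-145,0,0,0],[1,75,20,-145,0,0,0]]'
python3 -m creep '[[1,35,10,0,0,0,0],[1,70,20,0,0,0,0],[1,105,30,0,0,0,0],[1,140,40,0,0,0,0],[1,165,45,0,0,0,0],[1,173,46,0,0,0,0],[1,173,46,0,0,0,0],[1,173,46,0,0,0,0]]'
python3 look.py w5.png cup_large milk_jug
```

```text
time_s: 17.62
tcp_pos: [0.5299, 0.1492, 0.2348]
ee_rot: [[0.003, -1.0, -0.0], [-1.0, -0.003, -0.0], [0.0, 0.0, -1.0]]
wrist_force: [-0.1, -0.4, -0.6]
gripper_width: 0.992
gripper_force: 0.0
time_s: 18.28
tcp_pos: [0.51, 0.0743, 0.3813]
ee_rot: [[0.005, -1.0, 0.003], [-1.0, -0.005, 0.002], [-0.002, -0.003, -1.0]]
wrist_force: [1.1, -0.9, 0.0]
gripper_width: 0.998
gripper_force: 0.0
time_s: 18.95
tcp_pos: [0.4646, -0.099, 0.3801]
ee_rot: [[0.002, -1.0, 0.0], [-1.0, -0.002, 0.0], [-0.0, -0.0, -1.0]]
wrist_force: [-0.2, -0.5, 0.1]
gripper_width: 1.003
gripper_force: 0.0
cup_large 0.84 [591.  51.] z 0.0762 bbox [ 0.2741 -0.2254] mec [ 0.2692 -0.2268] 0.0309
cup_large 0.77 [321. 238.] z 0.0967 bbox [ 0.463  -0.0991] mec [ 0.4629 -0.0986] 0.0321
milk_jug 0.76 [145. 244.] z 0.1026 bbox [ 0.5864 -0.0901] mec [ 0.5856 -0.0924] 0.0329
19.1 [ 0.465  -0.098   0.3799] [[0.0043, -1.0, 0.0001], [-1.0, -0.0043, 0.0001], [-0.0001, -0.0001, -1.0]] 1.001073137906743
```

View pics/w5.png

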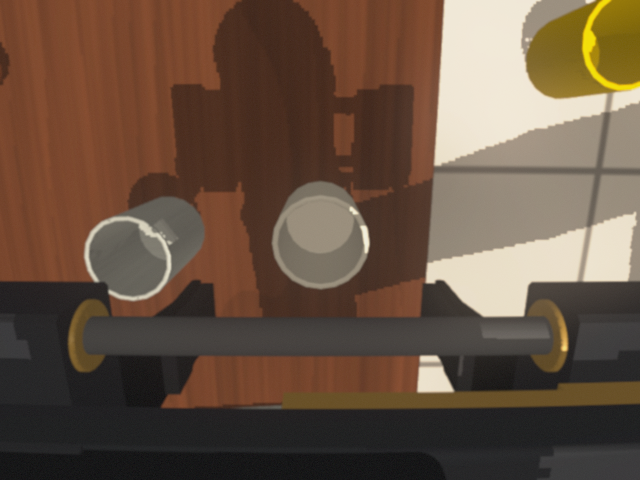

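The white large cup is at (320,238). The jug is at (130,258) with its lip around (160,228), towards -x/-y. I'll grasp the large cup.

```bash
python3 -m creep '[[1,0.5,2,30,0,0,0],[1,0.5,2,65,0,0,0],[1,0.5,2,100,0,0,0],[1,0.5,2,128,0,0,0],[1,0.5,2,138,0,0,0],[1,0.5,2,138,0,0,0],[1,0.5,2,138,0,0,0],[1,0.5,2,138,0,0,0]]'
python3 -m creep '[[-1,0,0,0,0,0,0],[-1,0,0,0,0,0,0],[-1,0,0,0,0,0,0],[-1,0,0,0,0,0,0],[-1,0,0,0,0,0,0],[-1,0,0,0,0,0,0],[-1,0,0,0,0,0,0],[-1,0,0,0,0,0,0]]'
python3 -m creep '[[-1,0,0,0,0,0,0],[-1,0,0,0,0,0,0],[-1,0,0,-5,0,0,0],[-1,0,0,-25,0,0,0],[-1,0,0,-60,0,0,0],[-1,0,0,-95,0,0,0],[-1,0,0,-130,0,0,0],[-1,0,0,-150,0,0,0]]'
```

```text
time_s: 19.77
tcp_pos: [0.4635, -0.0988, 0.2428]
ee_rot: [[0.004, -1.0, 0.002], [-1.0, -0.004, -0.0], [0.0, -0.002, -1.0]]
wrist_force: [0.2, -0.5, 0.4]
gripper_width: 1.0
gripper_force: 0.0
time_s: 20.43
tcp_pos: [0.4628, -0.0995, 0.2424]
ee_rot: [[0.003, -1.0, 0.001], [-1.0, -0.003, -0.0], [0.0, -0.001, -1.0]]
wrist_force: [-1.2, 0.9, 5.5]
gripper_width: 0.741
gripper_force: 30.2
time_s: 21.1
tcp_pos: [0.4627, -0.0996, 0.3953]
ee_rot: [[0.003, -1.0, 0.004], [-1.0, -0.003, -0.0], [0.0, -0.004, -1.0]]
wrist_force: [0.5, 0.7, -1.9]
gripper_width: 0.736
gripper_force: 30.1
```

```bash
python3 -m creep '[[-1,-15,-10,0,0,0,0],[-1,-45,-31,0,0,0,0],[-1,-75,-52,0,0,0,0],[-1,-105,-73,0,0,0,0],[-1,-135,-95,0,0,0,0],[-1,-165,-116,0,0,0,0],[-1,-195,-137,0,0,0,0],[-1,-225,-158,0,0,0,0]]'
python3 -m creep '[[-1,-20,-14,0,0,0,0],[-1,-31,-21,0,0,0,0],[-1,-31,-21,0,0,0,0],[-1,-31,-21,0,0,0,0],[-1,-31,-21,0,0,0,0],[-1,-31,-21,0,0,0,0],[-1,-31,-21,0,0,0,0],[-1,-31,-21,0,0,0,0]]'
python3 look.py w6.png saucer_large cup_large
```

```text
time_s: 21.77
tcp_pos: [0.6204, 0.1274, 0.3905]
ee_rot: [[0.003, -1.0, -0.003], [-1.0, -0.003, -0.001], [0.001, 0.003, -1.0]]
wrist_force: [1.1, -0.4, -2.0]
gripper_width: 0.742
gripper_force: 30.1
time_s: 22.43
tcp_pos: [0.6406, 0.1562, 0.3923]
ee_rot: [[0.002, -1.0, 0.0], [-1.0, -0.002, 0.0], [-0.0, -0.0, -1.0]]
wrist_force: [-0.5, -0.3, -2.7]
gripper_width: 0.737
gripper_force: 30.1
saucer_large 0.81 [316. 197.] z 0.0346 bbox [0.6419 0.1404] mec [0.642  0.1563] 0.0536
cup_large 0.81 [319. 300.] z 0.2464 bbox [0.6404 0.1502] mec [0.6407 0.1524] 0.0339
22.5833 [0.6407 0.1566 0.3922] [[0.0023, -1.0, 0.0003], [-1.0, -0.0023, 0.0002], [-0.0002, -0.0003, -1.0]] 0.7374264174320505
```

View pics/w6.png

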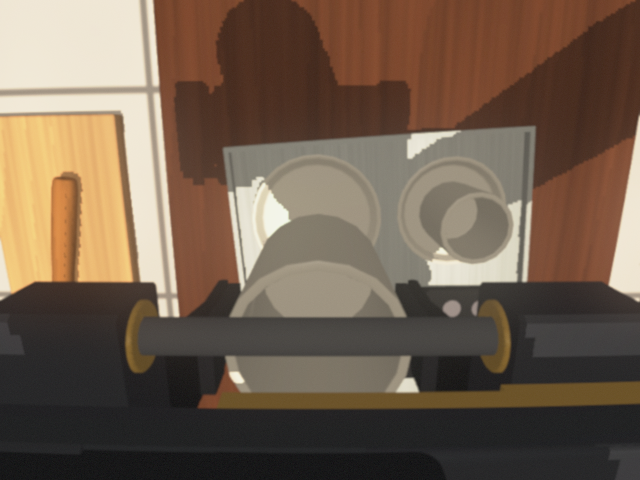

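The large cup is over the large saucer (316,210). The medium cup stands centred on its own saucer at (455,210). Lowering.

```bash
python3 -m creep '[[-1,0,-1,30,0,0,0],[-1,0,-1,65,0,0,0],[-1,0,-1,100,0,0,0],[-1,0,-1,128,0,0,0],[-1,0,-1,136,0,0,0],[-1,0,-1,136,0,0,0],[-1,0,-1,136,0,0,0],[-1,0,-1,136,0,0,0]]'
python3 -m creep '[[-1,0,0,1,0,0,0],[-1,0,0,2,0,0,0],[-1,0,0,3,0,0,0],[-1,0,0,4,0,0,0],[-1,0,0,4.7,0,0,0],[-1,0,0,4.7,0,0,0],[-1,0,0,4.7,0,0,0]]'
```

```text
time_s: 23.25
tcp_pos: [0.6427, 0.1572, 0.2576]
ee_rot: [[0.003, -1.0, 0.004], [-1.0, -0.003, 0.001], [-0.001, -0.004, -1.0]]
wrist_force: [0.2, -0.3, -2.4]
gripper_width: 0.739
gripper_force: 30.1
time_s: 23.83
tcp_pos: [0.6419, 0.157, 0.2514]
ee_rot: [[0.003, -1.0, 0.0], [-1.0, -0.003, -0.0], [0.0, -0.0, -1.0]]
wrist_force: [-0.5, -1.1, -0.2]
gripper_width: 0.742
gripper_force: 30.3
```

```bash
python3 -m creep '[[-1,0,0,0.4,0,0,0],[-1,0,0,0.4,0,0,0],[-1,0,0,0.4,0,0,0]]'
python3 -m creep '[[1,0,0,0,0,0,0],[1,0,0,0,0,0,0],[1,0,0,0,0,0,0],[1,0,0,0,0,0,0],[1,0,0,0,0,0,0],[1,0,0,0,0,0,0],[1,0,0,0,0,0,0],[1,0,0,0,0,0,0]]'
python3 -m creep '[[1,0,0,-10,0,0,0],[1,0,0,-35,0,0,0],[1,0,0,-70,0,0,0],[1,0,0,-105,0,0,0],[1,0,0,-130,0,0,0],[1,10,0,-135,0,0,0],[1,40,10,-135,0,0,0],[1,75,20,-135,0,0,0]]'
python3 -m creep '[[1,35,8,0,0,0,0],[1,70,16,0,0,0,0],[1,105,24,0,0,0,0],[1,140,32,0,0,0,0],[1,165,36,0,0,0,0],[1,172,36,0,0,0,0],[1,172,36,0,0,0,0],[1,172,36,0,0,0,0]]'
python3 look.py w7.png milk_jug
```

```text
time_s: 24.08
tcp_pos: [0.6419, 0.157, 0.2514]
ee_rot: [[0.003, -1.0, 0.0], [-1.0, -0.003, -0.0], [0.0, -0.0, -1.0]]
wrist_force: [-0.9, 1.0, 2.1]
gripper_width: 0.74
gripper_force: 30.3
time_s: 24.75
tcp_pos: [0.6419, 0.157, 0.2507]
ee_rot: [[0.003, -1.0, 0.0], [-1.0, -0.003, -0.0], [0.0, -0.0, -1.0]]
wrist_force: [0.5, -0.2, -0.8]
gripper_width: 1.0
gripper_force: 0.0
time_s: 25.42
tcp_pos: [0.6218, 0.0824, 0.3867]
ee_rot: [[0.005, -1.0, 0.002], [-1.0, -0.005, 0.001], [-0.001, -0.002, -1.0]]
wrist_force: [-0.1, -0.6, -1.1]
gripper_width: 1.003
gripper_force: 0.0
time_s: 26.08
tcp_pos: [0.5866, -0.0902, 0.3859]
ee_rot: [[0.002, -1.0, 0.0], [-1.0, -0.002, 0.0], [-0.0, -0.0, -1.0]]
wrist_force: [0.2, 1.3, -0.3]
gripper_width: 1.001
gripper_force: 0.0
milk_jug 0.77 [318. 235.] z 0.1028 bbox [ 0.587  -0.0896] mec [ 0.5856 -0.0915] 0.0329
26.1833 [ 0.5868 -0.0892  0.3857] [[0.0039, -1.0, 0.0001], [-1.0, -0.0039, 0.0002], [-0.0002, -0.0001, -1.0]] 1.0013777103245487
```

View pics/w7.png

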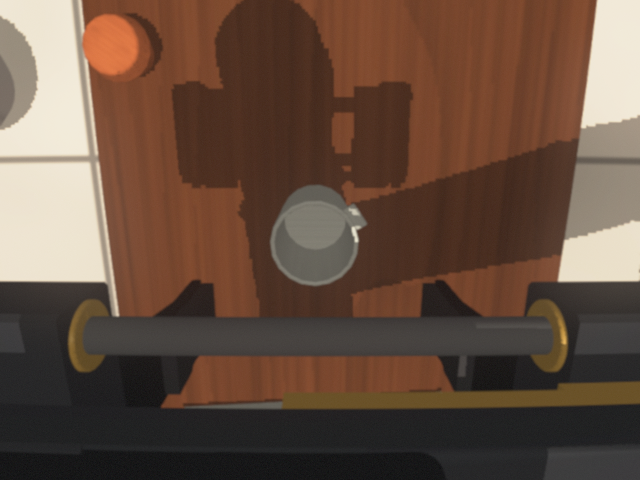

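The jug is at (314,243) with its lip at (357,217), about 30° from the right-hand finger. I'll turn the grip by 25° so the finger stays off the lip.

```bash
python3 -m creep '[[1,0.6,-1.7,0,0,0,7],[1,0.6,-1.7,10,0,0,14],[1,0.6,-1.7,20,0,0,20],[1,0.6,-1.7,25,0,0,25],[1,0.6,-1.7,25,0,0,25],[1,0.6,-1.7,25,0,0,25],[1,0.6,-1.7,25,0,0,25],[1,0.6,-1.7,25,0,0,25]]'
python3 -m creep '[[1,0,0,20,0,0,0],[1,0,0,50,0,0,0],[1,0,0,80,0,0,0],[1,0,0,108,0,0,0],[1,0,0,123,0,0,0],[1,0,0,126,0,0,0],[1,0,0,126,0,0,0],[1,0,0,126,0,0,0]]'
python3 -m creep '[[-1,0,0,0,0,0,0],[-1,0,0,0,0,0,0],[-1,0,0,0,0,0,0],[-1,0,0,0,0,0,0],[-1,0,0,0,0,0,0],[-1,0,0,0,0,0,0],[-1,0,0,0,0,0,0],[-1,0,0,0,0,0,0]]'
python3 -m creep '[[-1,0,0,0,0,0,0],[-1,0,0,0,0,0,0],[-1,0,0,-5,0,0,0],[-1,0,0,-25,0,0,0],[-1,0,0,-60,0,0,0],[-1,0,0,-95,0,0,0],[-1,0,0,-130,0,0,0],[-1,0,0,-155,0,0,0]]'
python3 - <<'E'
from h import *
s=r.sense();R=np.array(s['ee_rot']);p=np.array(s['tcp_pos'])
print(1000*R.T@(np.array([.5215,.263,.385])-p))
E
```

```text
time_s: 26.85
tcp_pos: [0.5886, -0.0902, 0.3613]
ee_rot: [[-0.418, -0.908, 0.001], [-0.908, 0.418, -0.0], [-0.0, -0.001, -1.0]]
wrist_force: [0.0, -0.5, -0.0]
gripper_width: 1.0
gripper_force: 0.0
time_s: 27.52
tcp_pos: [0.589, -0.0907, 0.236]
ee_rot: [[-0.419, -0.908, 0.002], [-0.908, 0.419, -0.0], [-0.001, -0.002, -1.0]]
wrist_force: [0.3, 0.7, 0.7]
gripper_width: 1.001
gripper_force: 0.0
time_s: 28.18
tcp_pos: [0.5884, -0.0907, 0.2352]
ee_rot: [[-0.42, -0.908, 0.0], [-0.908, 0.42, -0.0], [-0.0, -0.0, -1.0]]
wrist_force: [0.6, 0.6, 1.9]
gripper_width: 0.671
gripper_force: 30.0
time_s: 28.85
tcp_pos: [0.5882, -0.0908, 0.3923]
ee_rot: [[-0.42, -0.908, 0.002], [-0.908, 0.42, 0.0], [-0.001, -0.002, -1.0]]
wrist_force: [1.0, -0.1, -2.4]
gripper_width: 0.67
gripper_force: 30.0
[-293.08484028  209.11636709    7.20495777]
```

```bash
python3 -m creep '[[-1,-15,11,0,0,0,0],[-1,-45,32,0,0,0,0],[-1,-75,53,0,0,0,0],[-1,-105,75,0,0,0,0],[-1,-135,96,0,0,0,0],[-1,-165,118,0,0,0,0],[-1,-195,139,0,0,0,0],[-1,-225,160,0,0,0,0]]'
python3 -m creep '[[-1,-30,21,0,0,0,0],[-1,-55,40,0,0,0,0],[-1,-68,49,0,0,0,0],[-1,-68,49,0,0,0,0],[-1,-68,49,0,0,0,0],[-1,-68,49,0,0,0,0],[-1,-68,49,0,0,0,0]]'
python3 look.py w8.png pot_holder milk_jug
python3 - <<'E'
from h import *
s=r.sense();R=np.array(s['ee_rot']);p=np.array(s['tcp_pos'])
print(1000*R.T@(np.array([.5215,.263,.2472])-p))
E
```

```text
time_s: 29.52
tcp_pos: [0.5365, 0.1821, 0.3888]
ee_rot: [[-0.42, -0.907, -0.002], [-0.907, 0.42, -0.001], [0.001, 0.002, -1.0]]
wrist_force: [0.7, -0.1, -2.6]
gripper_width: 0.668
gripper_force: 30.0
time_s: 30.1
tcp_pos: [0.5219, 0.2617, 0.3895]
ee_rot: [[-0.422, -0.907, -0.001], [-0.907, 0.422, -0.001], [0.001, 0.0, -1.0]]
wrist_force: [-0.5, -1.0, -2.6]
gripper_width: 0.672
gripper_force: 30.0
pot_holder 0.62 [322. 201.] z 0.0318 bbox [0.5206 0.2612] mec [0.5206 0.2629] 0.0618
pot_holder 0.48 [279. 102.] z 0.0353 bbox [0.5298 0.1493] mec [0.5299 0.1493] 0.0458
milk_jug 0.95 [319. 302.] z 0.2571 bbox [0.5189 0.257 ] mec [0.5186 0.2555] 0.0312
30.25 [0.522  0.2619 0.3898] [[-0.4216, -0.9068, -0.0001], [-0.9068, 0.4216, -0.0], [0.0001, 0.0001, -1.0]] 0.6707093425404129
[ -0.85214132   0.88792133 142.59826084]
```

View pics/w8.png

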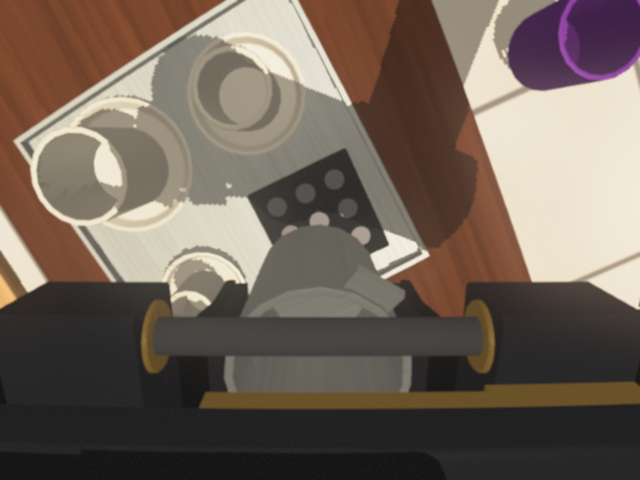

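All three cups stand on their saucers (245,95), (115,170) and (205,285), and the jug hangs upright over the pot holder (320,200). Lowering.

```bash
python3 -m creep '[[-1,-0.5,0.8,30,0,0,0],[-1,-0.5,0.8,65,0,0,0],[-1,-0.5,0.8,100,0,0,0],[-1,-0.5,0.8,128,0,0,0],[-1,-0.5,0.8,137,0,0,0],[-1,-0.5,0.8,137,0,0,0],[-1,-0.5,0.8,137,0,0,0],[-1,-0.5,0.8,137,0,0,0]]'
python3 -m creep '[[-1,0,0,1,0,0,0],[-1,0,0,2,0,0,0],[-1,0,0,3,0,0,0],[-1,0,0,4,0,0,0],[-1,0,0,5,0,0,0],[-1,0,0,5,0,0,0],[-1,0,0,5,0,0,0]]'
```

```text
time_s: 30.92
tcp_pos: [0.5222, 0.2642, 0.2551]
ee_rot: [[-0.42, -0.908, 0.004], [-0.908, 0.42, 0.003], [-0.004, -0.002, -1.0]]
wrist_force: [0.2, -0.0, -2.7]
gripper_width: 0.666
gripper_force: 30.0
time_s: 31.5
tcp_pos: [0.5212, 0.2637, 0.2477]
ee_rot: [[-0.42, -0.908, -0.0], [-0.908, 0.42, -0.0], [0.0, 0.0, -1.0]]
wrist_force: [-0.1, -0.6, -2.4]
gripper_width: 0.671
gripper_force: 30.0
```

```bash
python3 -m creep '[[-1,0,0,0.6,0,0,0],[-1,0,0,1,0,0,0],[-1,0,0,1,0,0,0],[-1,0,0,1,0,0,0]]'
```

```text
time_s: 31.83
tcp_pos: [0.5212, 0.2638, 0.2472]
ee_rot: [[-0.42, -0.908, 0.0], [-0.908, 0.42, 0.0], [-0.0, -0.0, -1.0]]
wrist_force: [-1.4, -0.6, 2.1]
gripper_width: 0.666
gripper_force: 30.0
```

Contact. I'll release, rise, back off and check with the fixed cameras.

```bash
python3 -m creep '[[1,0,0,0,0,0,0],[1,0,0,0,0,0,0],[1,0,0,0,0,0,0],[1,0,0,0,0,0,0],[1,0,0,0,0,0,0],[1,0,0,0,0,0,0],[1,0,0,0,0,0,0],[1,0,0,0,0,0,0]]'
python3 -m creep '[[1,0,0,-10,0,0,0],[1,0,0,-35,0,0,0],[1,0,0,-70,0,0,0],[1,0,0,-105,0,0,0],[1,0,0,-135,0,0,0],[1,10,0,-145,0,0,0],[1,40,0,-145,0,0,0],[1,75,0,-145,0,0,0]]'
python3 -m creep '[[1,35,0,0,0,0,0],[1,70,0,0,0,0,0],[1,105,0,0,0,0,0],[1,140,0,0,0,0,0],[1,175,0,0,0,0,0],[1,210,0,0,0,0,0],[1,210,0,0,0,0,0],[1,210,0,0,0,0,0]]'
python3 - <<'E'
from h import *
C={'small':(.6375,.278,.02,.079),'medium':(.530,.150,.026,.093),'large':(.642,.157,.032,.107),'jug':(.5215,.263,.029,.116)}
S={'small':.038,'medium':.046,'large':.054}
for cam in ['top','scene']:
    rgb,d,W=snap(cam,cam+'1.png')
    for k,(x,y,R,zt) in C.items():
        dd=np.hypot(W[...,0]-x,W[...,1]-y)
        q=W[(dd<R+.012)&(abs(W[...,2]-zt)<.005)]
        c,rad=cv2.minEnclosingCircle(q[:,:2].astype(np.float32)); out=[cam,k,np.round(c,4),round(rad,4),'z',np.percentile(q[:,2],90).round(4)]
        if k in S:
            q=W[(dd<S[k]+.008)&(dd>R+.006)&(W[...,2]>.0335)&(W[...,2]<.042)]
            c,rad=cv2.minEnclosingCircle(q[:,:2].astype(np.float32)); out+=['saucer',np.round(c,4),round(rad,4)]
        print(*out)
    for t in ['egg_cup','salt_pot','pot_holder']:
        for o in vision.cut_out(cam,t)[:1]:
            p=W[o['region']&(d>0)];z=np.percentile(p[:,2],95);q=p[p[:,2]>z-.008]
            print(t,z.round(3),((q.min(0)+q.max(0))/2)[:2].round(3))
E
```

```text
time_s: 32.5
tcp_pos: [0.5212, 0.2637, 0.2467]
ee_rot: [[-0.42, -0.907, -0.0], [-0.907, 0.42, -0.0], [0.0, -0.0, -1.0]]
wrist_force: [0.0, -0.0, -0.3]
gripper_width: 0.995
gripper_force: 0.0
time_s: 33.17
tcp_pos: [0.4895, 0.1957, 0.3929]
ee_rot: [[-0.419, -0.908, 0.002], [-0.908, 0.419, 0.002], [-0.003, -0.001, -1.0]]
wrist_force: [0.7, -0.3, -0.4]
gripper_width: 1.002
gripper_force: 0.0
time_s: 33.83
tcp_pos: [0.4003, 0.0036, 0.3923]
ee_rot: [[-0.422, -0.906, 0.001], [-0.906, 0.422, 0.001], [-0.001, -0.001, -1.0]]
wrist_force: [-0.0, 0.1, -0.5]
gripper_width: 1.0
gripper_force: 0.0
top small [0.6374 0.2796] 0.021 z 0.0819 saucer [0.637  0.2801] 0.0383
top medium [0.5302 0.1525] 0.0262 z 0.0963 saucer [0.5282 0.1488] 0.0487
top large [0.6419 0.159 ] 0.0324 z 0.1099 saucer [0.6417 0.1533] 0.0582
top jug [0.5196 0.2648] 0.0331 z 0.1193
egg_cup 0.083 [ 0.597 -0.32 ]
salt_pot 0.085 [ 0.466 -0.336]
pot_holder 0.037 [0.522 0.264]
scene small [0.6419 0.2779] 0.0232 z 0.08 saucer [0.6391 0.2766] 0.0389
scene medium [0.5293 0.1492] 0.0276 z 0.0948 saucer [0.5305 0.1487] 0.0461
scene large [0.6419 0.1565] 0.0328 z 0.1087 saucer [0.6438 0.1524] 0.0559
scene jug [0.5186 0.2616] 0.0332 z 0.1183
egg_cup 0.082 [ 0.598 -0.323]
salt_pot 0.083 [ 0.47  -0.339]
pot_holder 0.036 [0.522 0.24 ]
```

View pics/scene1.png

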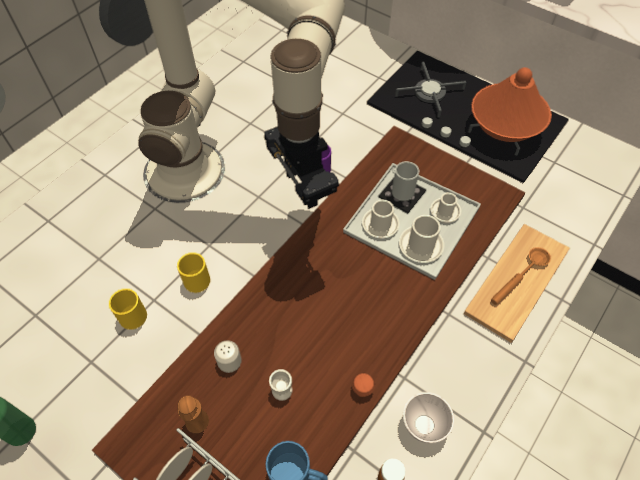

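The three cups stand centred on their own saucers at (380,220), (447,208) and (424,240), and the jug is on the pot holder at (405,185). The egg cup (281,385) and salt pot (228,357) have not moved, and the arm is clear.

```bash
python3 -c "from station import r; print(r.finish_job())"
```

```text
the job is handed in; nothing more can be done
None
```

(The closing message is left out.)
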